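# Lock the funnel bracket onto the slotted stand

### The arm

A 6-joint arm with a two-finger parallel gripper is mounted at the origin on the work surface. World frame = base frame: x ahead of the robot, y to its left, z up, the work surface at z = 0. Lengths are in mm, angles in rad, forces in N, time in s.
With the tool pointing down it reaches from about 275 to 825 mm from the base axis. Payload 4.9 kg.
Tool frame: the origin (TCP) lies between the finger pads; the fingertips stand env.tcp_to_tips ahead of it and the grasp point (between the pads) lies 8 mm behind it (env.tcp_to_tips is the distance from the TCP to the fingertips, in mm); z points along the fingers, y is the line along which they close (so a half turn about z gives the same grasp; the last joint's range is limited). The gripper opens to 85 mm and grips with 20 to 120 N. Pads are 22 mm wide; open, the fingers measure 114 mm over their backs; the gripper's body (76 mm by 85 mm) begins 54 mm behind the grasp point. The pads swing forward as they close: fully open they stand 13 mm farther back than shut.
Start: joints at [1.018, 0.326, -0.193, 1.052, 0, 1.437], TCP at [223.662, 502.488, 242.281] pointing down, gripper open.
Joint ranges: [-2.65, 2.65], [-0.97, 1.79], [-1.3, 1.35], [-1.93, 2.1], [-1.47, 1.37], [-3.14, 3.14]. Speed limits (rad/s): [2.57, 2.57, 3.14, 3.14, 3.14, 3.14].

### API

Orientations are given as a unit quaternion [w, x, y, z].
In Python, from station import telemetry, capture, order, env gives the robot as it stands.
- The arm moves only by the shell command python3 -m crank 'ROWS' [FORCE]. ROWS is a JSON object whose one key "commands" holds a list of rows, each an object with "dr": the turn, a rotation vector about the tool's x, y, z in degrees, a list of three; "translation": the shift along the tool's x, y, z in mm, a list of three; "claw": the finger opening in mm, from 0 to 85.4. A call has 1 to 5 rows; each row shifts and turns the commanded pose from where the row before left it, along the tool's axes as they then stand; what a row does not reach is not made up. A row lasts 1/8 s, in which the tool goes at most 62.5 mm and 10.7 degrees, less where a joint would pass 70% of its speed; a pose out of reach is approached as far as the arm can. A call with a gripper value outside its range is refused whole. The fingers move at their own pace and stop on an object; FORCE is the grip in N (left out, the last holds). Time passes only in rows, so rows that do not move let the fingers close. It gives the time, the measured TCP pose, the force, the opening and the grip force at its end, in the units of the state.
- telemetry.get_state(): the state, without advancing time (a new reading comes with each control period).
- capture(name): name is "scene" or "top" or "wrist"; returns a dict with "img" (420x560x3 uint8, blue, green, red), "mtx" (3x3 intrinsics, pixels), "k1" (the pictures are not rectified: a ray, as slopes to the right and down, at radius r is drawn at 1 + k1 r^2 times it, then the intrinsics apply), "view" (4x4, takes a point from world to camera coordinates). Camera axes: x right, y down, z forward; pixel columns grow to the right and rows downward; lengths in mm; the calibration is good to about 2 mm. A picture is of the moment at which its call begins. There is no depth.
- order.sign_off(): hands the job in; it is judged then, once.
The state is a dict: "time": time; "joint_positions": joint angles; "joint_velocities": joint speeds; "joint_torque": joint torques, N m; "eef_pos": TCP position; "orientation": TCP orientation; "force": force on the tool from outside, world axes, zero at the start; "ft_torque": the same for the moment, N m; "opening": opening from 0.0 (shut) to 1.0 (fully open); "gripper_force": force on a finger pad.
Only numpy, scipy, OpenCV 4.12 (cv2) and the standard library are available. Lean on these libraries where they do the work, as an engineer would, in place of code of your own. Each camera call takes 0.05 s, during which the arm holds its last target. There are 200 camera calls.

### The job

Mount the red funnel bracket on the blue slotted stand: put its two tabs through the two slots, then push it straight down until the orange catch springs out over its top edge, so that it stays locked down when you let go. Feel your way, as the slotted plate is clamped up to 15 mm higher or lower each time, and never force it (no more than about 40 N on the stand). Leave the bowl, funnel, measuring cup and jug where they are.

Things in the scene. Friction and masses are not known exactly. Their poses are not given: they have to be found in the camera images.
- stand: Fixed stand: dark foot (150 x 130 x 8 mm) and column carrying an upright blue slotted plate (head), 100 mm wide, 6 mm thick, 15 mm free behind it; its flat front face is the plane x = 0 of this frame and looks to -x. Origin: on the worktop below the face's middle; z up. The head is clamped up to 15 mm higher or lower than nominal: NOT in this pose, to be felt (or seen). It does not yield.
- slots_nominal (a point): Fixed to the stand: point on the face midway between its two slots when the head is at nominal height, 155 mm above the worktop. Slots: centred at y = +30 and -30 mm of the stand, 15 mm wide, 30 mm high (nominally 140 to 170 mm). Plate nominally from 40 to 192 mm. All these and the heights below shift together with the head, by up to 15 mm.
- enter_nominal (a point): Fixed to the stand: where the bracket's origin goes to put the tabs in (x = 0, y = 0, nominal z = 84 mm; they pass 4 mm above or below it, at 80 to 88). Blocked lips stop with the origin at x = -14 mm; with the tabs through, the back comes to lie on the face at x = 0 and pushes the catch in.
- seat_nominal (a point): Fixed to the stand: the bracket's origin at the hard bottom (nominal z = 70 mm), necks on the slots' lower edges. Going down from 84: at 78 its lower edge meets the yellow step; pushing on takes 7 N rising to 12 N, plus up to 4 N friction, less the bracket's weight; below 72.5 the catch springs out over its top edge; at 70 it stops hard. Let go, it rises to about 72.5 and stays.
- bracket: Loose red L-shaped bracket, 0.28 to 0.42 kg, standing on its floor plate. Origin: middle of the back's lower edge; x points out of the back to the tabs, z up. Back plate 6 mm thick (x -6 to 0), 90 wide, 100 high. Floor plate 5 mm thick, 90 wide, to x = -120 mm, with a 50 mm funnel hole. Centre rib, 12 mm thick, x -52 to -6, up to z = 118 mm: the grip.
- tab_left (a point): Middle of the end face of the bracket's left (+y) tab, at x = 14, y = 30, z = 71 mm of the bracket's frame; the right tab is its mirror image at y = -30. Steel tabs, 10 mm wide: neck x 0 to 8 mm, z 70 to 82 mm; then a lip x 8 to 14 mm, z 60 to 82 mm, hanging 10 mm below the neck.
- bracket_grip (a point): Grip point in the rib of the bracket, at x = -34, y = 0, z = 103 mm of the bracket's frame; take it from above, fingers closing along the bracket's y (12 mm).
- catch (a joint): Orange spring catch (20 mm wide, 6 mm high) in the middle of the head plate near its top: 0 = out, standing 7 mm proud of the front face (locked or free), grows to 0.007 m as the bracket's back pushes it in; 1 to 4 N.
- step (a joint): Yellow spring step (40 mm wide) on the front of the head plate below the slots: 0 = up, grows as it is pushed down; 0.008 m at the hard bottom, about 0.0055 m when the bracket is locked under the catch. It carries the bracket's weight without moving.
- bowl: Bystander: glass collecting bowl, 120 mm across, 55 mm high, origin at the centre of its underside.
- funnel: Bystander: stainless steel funnel standing mouth down, 104 mm across, 120 mm high, origin at the centre of its lower rim.
- measure: Bystander: aluminium measuring cup with a handle, 84 mm across, 85 mm high, origin at the centre of its underside.
- jug: Bystander: white ceramic jug with a grey cap, 110 mm across, 155 mm high, a handle at its +y, origin at the centre of its underside.
Things that resemble listed ones, but are neither listed nor needed, are in the scene too. Of the things shaped like the bracket, the red one is meant. What is shaped like the stand but green is not meant.

How it is judged (in metres and radians):
On the way, in this order (a step that is already met when the one before it is completed fails the run):
1. both tabs are through the slots and the bracket's back lies against the plate, pushing the catch in (x of bracket in the frame of stand above -0.006 m and z of bracket in the frame of stand above 0.06 m and value of joint catch above 0.003 m), for 0.1 s.
2. the bracket is pushed down on the spring step and the catch has sprung out over it (value of joint step above 0.004 m and value of joint catch below 0.002 m and x of bracket in the frame of stand above -0.006 m), for 0.1 s.
At the end, for the whole second after the job is handed in: The bracket hangs on the stand by itself and at rest: its back within 6 mm of the plate's face, within 8 mm of the middle sideways, 50 to 95 mm above the worktop, tilted less than 0.1 rad, the step held down by more than 4 mm and the catch out (less than 2 mm in) (all of step 2 and x of bracket in the frame of stand below 0.006 m and y of bracket in the frame of stand between -0.008 and 0.008 m and z of bracket in the frame of stand between 0.05 and 0.095 m and angle between bracket's own z axis and vertical below 0.1 rad and linear speed of bracket below 0.02 m/s); the robot touches nothing.
It fails at once if the bracket and the stand press on each other with more than 40 N (contact force between bracket and stand above 40 N).
It fails at once if the robot presses on the stand with more than 40 N (contact force between any of the arm, the fingers and stand above 40 N).
It fails at once if the bowl, funnel, measuring cup or jug is moved by more than 30 mm (distance of any of bowl, funnel, measure, jug from where it was at the start of the episode above 0.03 m).
It also fails if it takes over 61 s, if anything falls off the work surface, if the arm or the gripper's body presses on something with over 40 N, if the wrist force passes 120 N, or if a joint passes its speed limit or range.

## Working session

There is one attempt and no reset: what is moved stays moved. The work goes in short steps, Python scripts to look and compute and a shell command to move; the robot and the scene stay as the last step left them, time stands still between calls to the robot, and variables do not carry over. Pictures are saved under pics/ and viewed, at most 10 in all, crops included, and the job is handed in when it is done.

```bash
ls; mkdir -p pics
python3 - <<'E'
from station import telemetry, capture, order, env
import cv2, numpy as np, pickle
s=telemetry.get_state(); print(s, env.tcp_to_tips)
d={}
for n in ("scene","top"):
    c=capture(n); d[n]=c; cv2.imwrite(f"pics/{n}0.png",c["img"]); print(n,c["mtx"],c["k1"],c["view"])
pickle.dump(d,open("c0.pkl","wb"))
E
```

```text
pics
{'time': 0.0, 'joint_positions': array([ 1.01778855e+00,  3.26938533e-01, -1.93612218e-01,  1.05200707e+00,
       -4.90691672e-06,  1.43660958e+00]), 'joint_velocities': array([-0.00052149, -0.00050689, -0.00117191, -0.00141612, -0.00051046,
        0.00062007]), 'joint_torque': array([ 5.00714596e-04, -4.43393576e+01,  2.62442762e+01,  1.54183520e-02,
       -1.61864209e-04,  8.93561705e-07]), 'eef_pos': array([223.35233905, 501.97121746, 241.49398674]), 'orientation': array([-2.94392646e-04,  2.07883245e-01,  9.78153250e-01, -8.30092733e-04]), 'force': array([ 0.62270932, -0.06428803, -0.84353826]), 'ft_torque': array([-0.00756077, -0.00987829,  0.01982034]), 'gripper_force': 0.0, 'opening': 0.9983858463093781} 11.0
scene [[417.12445413   0.         285.47935253]
 [  0.         417.12445413 210.98468636]
 [  0.           0.           1.        ]] -0.08517288479001997 [[-7.17891808e-01  6.96154111e-01 -8.97350549e-04  4.02045392e+02]
 [ 5.27880603e-01  5.43522645e-01 -6.52629453e-01 -2.13162684e+02]
 [-4.53842946e-01 -4.68991032e-01 -7.57676707e-01  1.36108384e+03]
 [ 0.00000000e+00  0.00000000e+00  0.00000000e+00  1.00000000e+00]]
top [[446.05579605   0.         281.93845723]
 [  0.         446.05579605 209.13359908]
 [  0.           0.           1.        ]] -0.056498741387835845 [[ 8.91887083e-03 -9.99932706e-01  7.41869614e-03  9.08850476e+00]
 [-9.95865452e-01 -9.55281977e-03 -9.03368431e-02  5.61937933e+02]
 [ 9.04016334e-02 -6.58232055e-03 -9.95883637e-01  1.34397427e+03]
 [ 0.00000000e+00  0.00000000e+00  0.00000000e+00  1.00000000e+00]]
```

View pics/scene0.png

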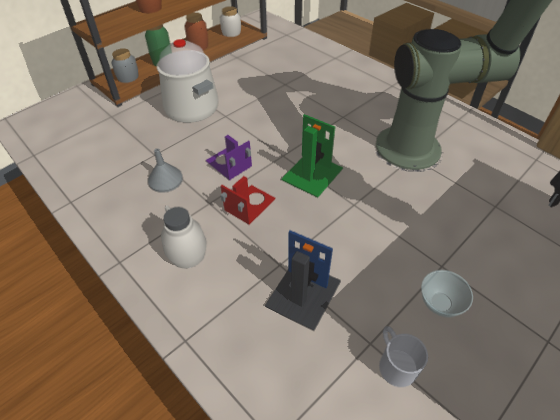

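View pics/top0.png

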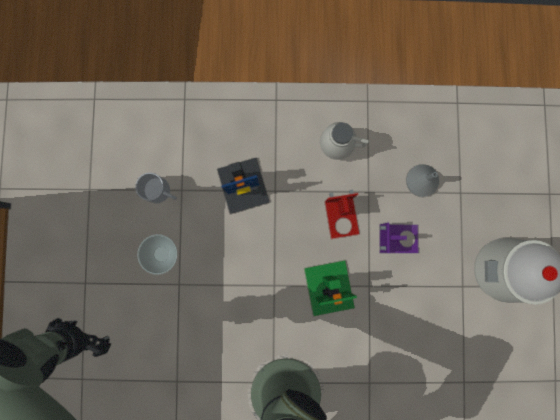

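The scene view shows the blue stand at about (308,265), the red bracket at (248,200), and green and purple decoys. In the top view, up is +x and left is +y. There the stand foot is at (243,185), its face looks down (-x), and the red bracket is at (342,215) with its back at the upper end.

```bash
cat > h.py <<'E'
import cv2, numpy as np, pickle
from station import telemetry, capture
from scipy.spatial.transform import Rotation as R
def dist(c): return np.array([c["k1"],0,0,0,0.])
def proj(c,P):
    V=c["view"]; p=cv2.projectPoints(np.float64(P).reshape(-1,1,3),cv2.Rodrigues(V[:3,:3])[0],V[:3,3],c["mtx"],dist(c))[0]
    return p.reshape(-1,2)
def ray(c,uv):
    n=cv2.undistortPoints(np.float64(uv).reshape(-1,1,2),c["mtx"],dist(c)).reshape(-1,2)
    V=c["view"]; d=np.c_[n,np.ones(len(n))]@V[:3,:3]
    return -V[:3,:3].T@V[:3,3], d
def plane(c,uv,z):
    o,d=ray(c,uv); return o+d*((z-o[2])/d[:,2])[:,None]
def tri(cs,uvs):
    A=np.zeros((3,3));b=np.zeros(3);L=[]
    for c,uv in zip(cs,uvs):
        o,d=ray(c,[uv]);d=d[0]/np.linalg.norm(d);M=np.eye(3)-np.outer(d,d);A+=M;b+=M@o;L.append((M,o))
    X=np.linalg.solve(A,b);return X,[np.linalg.norm(M@(X-o)) for M,o in L]
def mask(img,kind):
    h,s,v=[x.astype(int) for x in cv2.split(cv2.cvtColor(img,cv2.COLOR_BGR2HSV))]
    m={"red":((h<5)|(h>174))&(s>150)&(v>50),"blue":(h>100)&(h<125)&(s>130)&(v>30),
       "orange":(h>5)&(h<16)&(s>190)&(v>140),"yellow":(h>20)&(h<33)&(s>150)&(v>80),"dark":(v<75)&(s<80)}[kind]
    return m.astype(np.uint8)
def blobs(m,amin=10):
    n,l,st,ce=cv2.connectedComponentsWithStats(m)
    return [(i,st[i],ce[i],l==i) for i in range(1,n) if st[i][4]>=amin]
E
python3 - <<'E'
from h import *
d=pickle.load(open("c0.pkl","rb"))
for n in d:
    for k in ("red","blue","orange","yellow"):
        for b in blobs(mask(d[n]["img"],k)): 
            if n=="scene" or b[2][1]>90: print(n,k,b[1],b[2].round(1))
t=d["top"]; 
m=mask(t["img"],"dark"); m[:150]=0;m[225:]=0;m[:,:210]=0;m[:,285:]=0
print(cv2.minAreaRect(np.argwhere(m)[:,::-1].astype(np.float32)))
c=d["scene"]["img"][150:300,200:350]; a=cv2.resize(c,None,fx=4,fy=4,interpolation=cv2.INTER_CUBIC)[:600,:400]
c2=cv2.resize(d["scene"]["img"][225:325,260:345],None,fx=4.7,fy=4.7,interpolation=cv2.INTER_CUBIC)[:300,:400]
c3=cv2.resize(t["img"][150:225,210:310],None,fx=4,fy=4,interpolation=cv2.INTER_CUBIC)
c4=cv2.resize(t["img"][180:255,300:400],None,fx=4,fy=4,interpolation=cv2.INTER_CUBIC)
cv2.imwrite("pics/crop1.png",np.hstack([np.vstack([cv2.resize(c,(400,300)) if 0 else cv2.resize(d["scene"]["img"][170:230,205:285],(400,300),interpolation=cv2.INTER_CUBIC),c2]),np.vstack([c3,c4])]))
E
```

```text
scene red [174  39  12   8  71] [179.4  42.9]
scene red [ 221  177   54   47 1095] [244.3 200.5]
scene blue [289 231  43  19  91] [310.1 240.3]
scene blue [314 257  15  31 271] [321.4 272.8]
scene orange [313 125   8   5  19] [317.  126.6]
scene orange [303 244  10   7  44] [307.8 247. ]
top red [326 194  33  44 868] [341.2 213.2]
top red [543 266  14  15 162] [549.6 273. ]
top blue [222 175  37  18 226] [240.7 183.5]
top orange [236 177   5   3  11] [238. 178.]
top orange [334 295   6   4  19] [336.4 296.3]
top yellow [237 187  13   8  68] [243.1 190.3]
((246.5183563232422, 183.89450073242188), (47.02927017211914, 50.477447509765625), 73.3007583618164)
```

View pics/crop1.png

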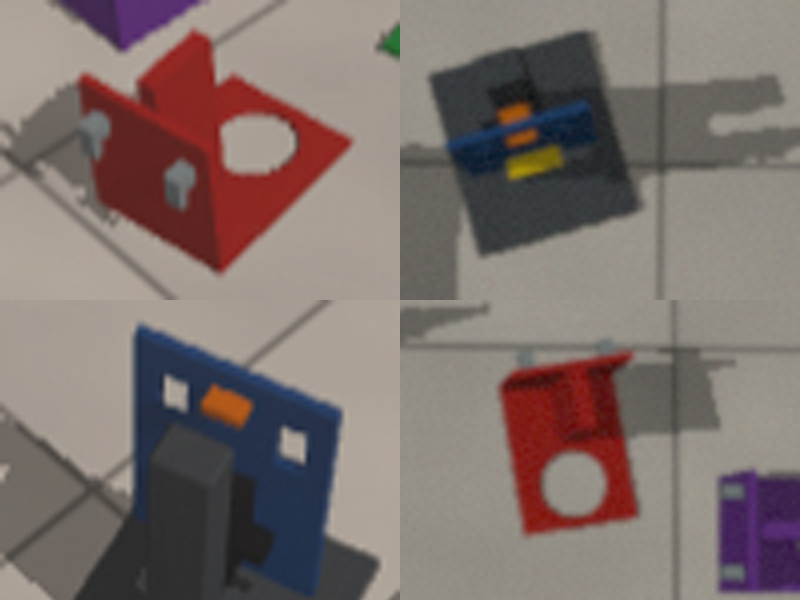

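The crops show the red bracket's back with both tabs towards +x and its floor towards the robot, plus the stand foot's corners and the top corners of the blue plate. I'll cast rays through these.

Run:
```python
from h import *
d=pickle.load(open("c0.pkl","rb")); t,s=d["top"],d["scene"]
f=np.array([(31,74),(192,31),(239,209),(82,255)])/4.+[210,150]
P=plane(t,f,8); print("foot",P.round(0).tolist(),P.mean(0).round(1)); print([np.linalg.norm(P[i]-P[i-1]).round(1) for i in range(4)])
for i,j in((0,1),(3,2)): v=P[i]-P[j]; print("yaw y-edge",np.degrees(np.arctan2(v[1],v[0]))-90)
for i,j in((0,3),(1,2)): v=P[i]-P[j]; print("yaw x-edge",np.degrees(np.arctan2(v[1],v[0])))
b=np.array([(102,83),(231,53)])/4.+[300,180]; B=plane(t,b,100); print("backtop",B.round(1),np.linalg.norm(B[0]-B[1]))
fl=np.array([(126,235),(238,216)])/4.+[300,180]; F=plane(t,fl,5); print("floorfront",F.round(1),np.linalg.norm(F[0]-F[1]))
for X in (B,F): v=X[0]-X[1]; print(np.degrees(np.arctan2(v[1],v[0]))-90)
v=B.mean(0)-F.mean(0); print("axis",np.degrees(np.arctan2(v[1],v[0])),np.linalg.norm(v[:2]))
# scene: bracket back top corners crop scale 5
sc=lambda u,v:(205+u/5,170+v/5)
print("tri L/R back top",tri([s,t],[sc(215,150),b[0]]),tri([s,t],[sc(82,76),b[1]]))
pc=lambda u,v:(260+u/4.7,225+(v-300)/4.7)
T=[(587-400,103),(450-400,145)]
T=np.array(T)/4.+[210,150]
print("plate top",tri([s,t],[pc(137,326),T[0]]),tri([s,t],[pc(340,411),T[1]]))
```

```text
foot [[689.0, 217.0, 8.0], [725.0, 91.0, 8.0], [585.0, 52.0, 8.0], [547.0, 174.0, 8.0]] [636.6 133.4   8. ]
[np.float64(148.3), np.float64(130.7), np.float64(145.5), np.float64(127.0)]
yaw y-edge 15.724603644707202
yaw y-edge 16.97215042509906
yaw x-edge 16.796389715148685
yaw x-edge 15.367901246066012
backtop [[ 580.8 -111.8  100. ]
 [ 603.8 -206.2  100. ]] 97.1427179845023
floorfront [[ 472.9 -140.4    5. ]
 [ 488.3 -227.8    5. ]] 88.67158798918418
13.681543549825406
10.036233062241976
axis 12.676328234094735 114.4351908948274
tri L/R back top (array([ 582.65086076, -113.66681669,   93.26892746]), [np.float64(1.6063613109294868), np.float64(1.6063613109293924)]) (array([ 602.56035934, -205.2145049 ,   95.88700279]), [np.float64(2.362570066878814), np.float64(2.3625700668787886)])
plate top (array([635.09252913,  85.9208289 , 195.48689359]), [np.float64(2.0403558772338704), np.float64(2.0403558772339827)]) (array([604.88894708, 179.5174966 , 194.41093356]), [np.float64(3.633162002276582), np.float64(3.6331620022766624)])
```

```bash
cat > plan.py <<'E'
import sys; from h import *
# plan.py x y z yaw_deg n : tool x axis at yaw; tool points down. prints n equal rows
def plan(x,y,z,yaw,n,base=None):
    s=telemetry.get_state(); p=s["eef_pos"]; q=s["orientation"]; Rc=R.from_quat(q[[1,2,3,0]])
    best=None
    for k in (0,180):
        a=np.radians(yaw+k); Rt=R.from_matrix(np.array([[np.cos(a),np.sin(a),0],[np.sin(a),-np.cos(a),0],[0,0,-1]]))
        w=(Rc.inv()*Rt).as_rotvec(degrees=True)
        if best is None or np.linalg.norm(w)<np.linalg.norm(best): best=w
    d=np.array([x,y,z],float)-p; print("world d",d.round(1),"rot",best.round(1))
    for i in range(n):
        Ri=Rc*R.from_rotvec(best*i/n,degrees=True)
        print("dr",(best/n).round(2).tolist(),"t",Ri.inv().apply(d/n).round(1).tolist())
if __name__=="__main__":
    a=[float(v) for v in sys.argv[1:]]; plan(*a[:4],int(a[4]))
E
python3 plan.py 520 -165 300 12.5 15; python3 -c "
from station import *
c=capture('wrist');print(c['view'],c['mtx'],c['k1'])"
```

```text
world d [ 296.6 -667.    58.4] rot [ -0.1  -0.  -36.5]
dr [-0.01, -0.0, -2.43] t [-36.1, -32.6, -3.9]
dr [-0.01, -0.0, -2.43] t [-34.7, -34.1, -3.9]
dr [-0.01, -0.0, -2.43] t [-33.3, -35.5, -3.9]
dr [-0.01, -0.0, -2.43] t [-31.7, -36.9, -3.9]
dr [-0.01, -0.0, -2.43] t [-30.1, -38.2, -3.9]
dr [-0.01, -0.0, -2.43] t [-28.5, -39.5, -3.9]
dr [-0.01, -0.0, -2.43] t [-26.8, -40.6, -3.9]
dr [-0.01, -0.0, -2.43] t [-25.0, -41.7, -3.9]
dr [-0.01, -0.0, -2.43] t [-23.2, -42.8, -3.9]
dr [-0.01, -0.0, -2.43] t [-21.4, -43.7, -3.9]
dr [-0.01, -0.0, -2.43] t [-19.5, -44.6, -3.9]
dr [-0.01, -0.0, -2.43] t [-17.6, -45.4, -3.9]
dr [-0.01, -0.0, -2.43] t [-15.7, -46.1, -3.9]
dr [-0.01, -0.0, -2.43] t [-13.7, -46.7, -3.9]
dr [-0.01, -0.0, -2.43] t [-11.7, -47.2, -3.9]
[[ 4.06397777e-01  9.13692948e-01 -2.45843292e-03 -5.48043700e+02]
 [ 8.80845618e-01 -3.91069914e-01  2.66787031e-01 -3.28753381e+01]
 [ 2.42800010e-01 -1.10587156e-01 -9.63752373e-01  3.78442172e+02]
 [ 0.00000000e+00  0.00000000e+00  0.00000000e+00  1.00000000e+00]] [[349.09807205   0.         276.4285391 ]
 [  0.         349.09807205 210.36540094]
 [  0.           0.           1.        ]] -0.08176058610053598
```

```bash
python3 plan.py 500 100 320 16 10
```

```text
world d [ 276.6 -402.1   78.3] rot [ -0.1  -0.  -40. ]
dr [-0.01, -0.0, -4.0] t [-41.6, -25.5, -7.8]
dr [-0.01, -0.0, -4.0] t [-39.7, -28.3, -7.8]
dr [-0.01, -0.0, -4.0] t [-37.7, -31.0, -7.8]
dr [-0.01, -0.0, -4.0] t [-35.4, -33.6, -7.8]
dr [-0.01, -0.0, -4.0] t [-33.0, -36.0, -7.8]
dr [-0.01, -0.0, -4.0] t [-30.4, -38.2, -7.8]
dr [-0.01, -0.0, -4.0] t [-27.7, -40.2, -7.8]
dr [-0.01, -0.0, -4.0] t [-24.8, -42.0, -7.8]
dr [-0.01, -0.0, -4.0] t [-21.8, -43.7, -7.8]
dr [-0.01, -0.0, -4.0] t [-18.7, -45.1, -7.8]
```

```bash
python3 -m crank '{"commands":[{"dr":[0,0,-4],"translation":[-41.5,-25.5,-8],"claw":85},{"dr":[0,0,-4],"translation":[-39.5,-28.5,-8],"claw":85},{"dr":[0,0,-4],"translation":[-37.5,-31,-8],"claw":85},{"dr":[0,0,-4],"translation":[-35.5,-33.5,-8],"claw":85},{"dr":[0,0,-4],"translation":[-33,-36,-8],"claw":85}]}'
python3 -m crank '{"commands":[{"dr":[0,0,-4],"translation":[-30.5,-38,-8],"claw":85},{"dr":[0,0,-4],"translation":[-27.5,-40,-8],"claw":85},{"dr":[0,0,-4],"translation":[-25,-42,-8],"claw":85},{"dr":[0,0,-4],"translation":[-22,-43.5,-8],"claw":85},{"dr":[0,0,-4],"translation":[-18.5,-45,-8],"claw":85}]}'
python3 -m crank '{"commands":[{"dr":[0,0,0],"translation":[0,0,0],"claw":85},{"dr":[0,0,0],"translation":[0,0,0],"claw":85}]}'
python3 - <<'E'
from h import *
c=capture("wrist"); c["s"]=telemetry.get_state(); pickle.dump(c,open("w1.pkl","wb")); cv2.imwrite("pics/w1.png",c["img"])
print(proj(c,[[560,130,0],[620,130,192]]))
E
python3 plan.py 500 -170 320 12.5 5
```

```text
time: 0.78
eef_pos: [362.1, 300.1, 282.4]
orientation: [-0.0, 0.034, 0.999, -0.0]
force: [-0.4, -0.3, -0.2]
opening: 0.998
gripper_force: 0.0
time: 1.4
eef_pos: [500.5, 99.7, 322.4]
orientation: [-0.0, -0.14, 0.99, 0.0]
force: [0.4, 0.4, 0.4]
opening: 0.996
gripper_force: 0.0
time: 1.65
eef_pos: [499.4, 101.3, 321.8]
orientation: [-0.001, -0.139, 0.99, 0.0]
force: [0.2, 1.6, -0.3]
opening: 0.997
gripper_force: 0.0
[[284.01771642 218.18917149]
 [269.41356749 343.96508564]]
world d [   0.9 -271.8   -1.8] rot [ 0.  -0.1  3.5]
dr [0.01, -0.01, 0.71] t [14.8, -52.3, 0.3]
dr [0.01, -0.01, 0.71] t [14.2, -52.5, 0.3]
dr [0.01, -0.01, 0.71] t [13.5, -52.6, 0.4]
dr [0.01, -0.01, 0.71] t [12.9, -52.8, 0.4]
dr [0.01, -0.01, 0.71] t [12.2, -53.0, 0.4]
```

View pics/w1.png

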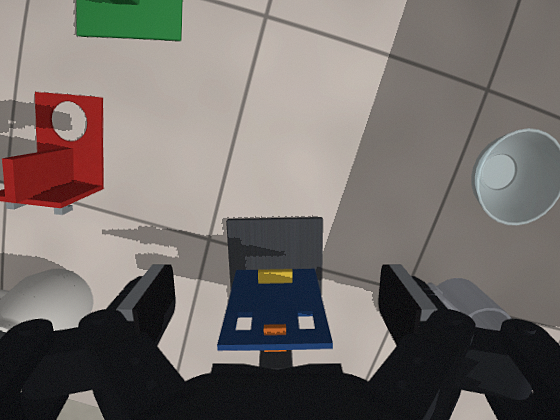

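The wrist view shows the blue plate's top edge at (218,346)–(332,345), with slots near (244,323) and (306,321). The foot's front edge is at (227,219)–(323,217), and the red bracket is on the left. I'll take a second, lower view to triangulate the slots.

```bash
python3 -m crank '{"commands":[{"dr":[0,0,0],"translation":[35,0,40],"claw":85},{"dr":[0,0,0],"translation":[35,0,40],"claw":85},{"dr":[0,0,0],"translation":[30,0,40],"claw":85},{"dr":[0,0,0],"translation":[0,0,0],"claw":85},{"dr":[0,0,0],"translation":[0,0,0],"claw":85}]}'
python3 - <<'E'
from h import *
c=capture("wrist"); c["s"]=telemetry.get_state(); pickle.dump(c,open("w2.pkl","wb")); cv2.imwrite("pics/w2.png",c["img"])
for n in ("w1.pkl","w2.pkl"):
    c=pickle.load(open(n,"rb")); im=c["img"]; m=mask(im,"blue")
    B=max(blobs(m),key=lambda b:b[1][4]); print(n,"blue",B[1])
    cnts,h=cv2.findContours(B[3].astype(np.uint8),cv2.RETR_CCOMP,cv2.CHAIN_APPROX_NONE)
    for q,hh in zip(cnts,h[0]):
        if len(q)>12: print("hole" if hh[3]>=0 else "outer",len(q),cv2.boundingRect(q),np.array(cv2.minAreaRect(q)[0]).round(1),cv2.approxPolyDP(q,3,True).reshape(-1,2).tolist())
    for k in ("orange","yellow"): print(k,[(b[1][:4].tolist(),b[2].round(1)) for b in blobs(mask(im,k))])
E
```

```text
time: 2.33
eef_pos: [404.7, 74.4, 203.2]
orientation: [0.001, -0.14, 0.99, -0.0]
force: [0.3, -0.4, -0.1]
opening: 0.994
gripper_force: 0.0
w1.pkl blue [ 217  269  116   82 6606]
outer 375 (217, 269, 116, 82) [273.9 309.6] [[314, 269], [293, 269], [291, 284], [258, 284], [257, 270], [236, 270], [218, 349], [332, 347]]
hole 68 (262, 322, 26, 15) [274.5 329. ] [[286, 324], [285, 336], [262, 333], [264, 323]]
hole 59 (234, 316, 20, 16) [243.5 323.5] [[236, 318], [252, 316], [252, 329], [235, 331]]
hole 57 (296, 315, 20, 16) [305.5 322.5] [[296, 317], [312, 315], [315, 328], [300, 330]]
orange [([264, 328, 22, 6], array([274.1, 329.8])), ([264, 350, 22, 2], array([273.9, 350.5]))]
yellow [([258, 269, 34, 14], array([274.7, 275.8]))]Traceback (most recent call last):
  File "<stdin>", line 5, in <module>
ValueError: max() iterable argument is empty
```

View pics/w2.png

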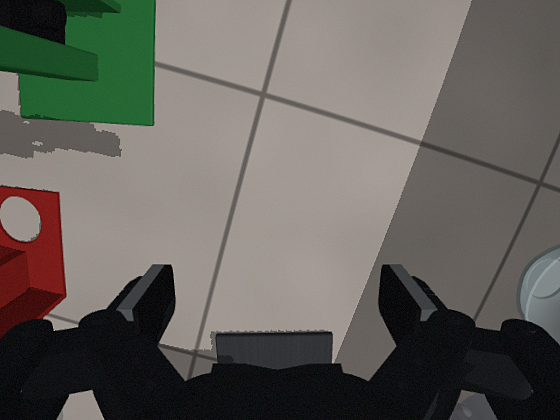

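The second view is too low: the gripper hides the stand. I'll fit the stand's pose to the w1 and scene corners instead, then move on to the bracket.

```bash
cat > fit.py <<'E'
from h import *; from scipy.optimize import least_squares
w=pickle.load(open("w1.pkl","rb")); d=pickle.load(open("c0.pkl","rb")); s=d["scene"]
pc=lambda u,v:(260+u/4.7,225+(v-300)/4.7)
W=[((0,-50,40),(235.5,269.5)),((0,50,40),(314.5,268.5)),((6,-50,192),(217.5,349.5)),((6,50,192),(332.5,347.5)),
 ((0,-37.5,170),(235.5,330.5)),((0,-22.5,170),(251.5,329)),((0,22.5,170),(300.5,329.5)),((0,37.5,170),(314.5,327.5))]
S=[((0,-50,192),pc(137,326)),((0,50,192),pc(340,411))]
def world(p,P):
    P=np.array(P,float)+[0,0,p[3]]; c,q=np.cos(p[2]),np.sin(p[2])
    return P@np.array([[c,q,0],[-q,c,0],[0,0,1]])+[p[0],p[1],0]
def res(p,ws=0.5,full=False):
    r=proj(w,world(p,[a for a,_ in W]))-[b for _,b in W]; q=proj(s,world(p,[a for a,_ in S]))-[b for _,b in S]
    return (r.round(1),q.round(1)) if full else np.r_[r.ravel(),ws*q.ravel()]
for ws in (0,.5,2):
    f=least_squares(res,[620,133,.28,0],args=(ws,),loss="soft_l1"); p=f.x; print(ws,"x,y,yaw,dz",p[:2].round(1),np.degrees(p[2]).round(2),p[3].round(1))
print(res(p,full=True))
F=plane(w,[(227,218.5),(323,216.5)],8); v=F[1]-F[0]; print("foot front",F.round(1),np.linalg.norm(v),np.degrees(np.arctan2(v[1],v[0]))-90)
E
python3 fit.py; python3 plan.py 470 -185 300 12.5 6
```

```text
0 x,y,yaw,dz [616.4 134.2] 17.15 2.6
0.5 x,y,yaw,dz [616.8 134.3] 17.17 2.0
2 x,y,yaw,dz [617.2 134.3] 17.35 1.4
(array([[ 1.1,  0.6],
       [-0.2, -0.1],
       [ 0.9,  0.6],
       [-0.4,  0.3],
       [-0.6, -1. ],
       [-0.5,  0.2],
       [-1.2, -1.3],
       [ 0.9,  0.3]]), array([[ 0.3, -0.1],
       [-0. ,  0.1]]))
foot front [[579.1  56.3   8. ]
 [541.3 178.3   8. ]] 127.71370219599913 17.215366646418744
world d [  64.3 -259.3   96.3] rot [-0.   0.2  3.6]
dr [-0.01, 0.03, 0.6] t [1.6, -44.5, -16.0]
dr [-0.01, 0.03, 0.6] t [1.2, -44.5, -16.0]
dr [-0.01, 0.03, 0.6] t [0.7, -44.5, -16.0]
dr [-0.01, 0.03, 0.6] t [0.2, -44.5, -16.0]
dr [-0.01, 0.03, 0.6] t [-0.2, -44.5, -16.0]
dr [-0.01, 0.03, 0.6] t [-0.7, -44.5, -16.0]
```

```bash
python3 -m crank '{"commands":[{"dr":[0,0,0.6],"translation":[1.5,-44.5,-16],"claw":85},{"dr":[0,0,0.6],"translation":[1,-44.5,-16],"claw":85},{"dr":[0,0,0.6],"translation":[0.5,-44.5,-16],"claw":85},{"dr":[0,0,0.6],"translation":[0,-44.5,-16],"claw":85},{"dr":[0,0,0.6],"translation":[0,-44.5,-16],"claw":85}]}' >/dev/null
python3 -m crank '{"commands":[{"dr":[0,0,0.6],"translation":[-0.5,-44.5,-16],"claw":85},{"dr":[0,0,0],"translation":[0,0,0],"claw":85},{"dr":[0,0,0],"translation":[0,0,0],"claw":85}]}'
python3 - <<'E'
from h import *
c=capture("wrist"); c["s"]=telemetry.get_state(); pickle.dump(c,open("w3.pkl","wb")); cv2.imwrite("pics/w3.png",c["img"])
m=mask(c["img"],"red")
for b in blobs(m,100):
    q,_=cv2.findContours(b[3].astype(np.uint8),cv2.RETR_CCOMP,cv2.CHAIN_APPROX_NONE)
    for k in q: print(b[1],cv2.approxPolyDP(k,2.5,True).reshape(-1,2).tolist())
E
```

```text
time: 3.38
eef_pos: [468.9, -185.4, 298.7]
orientation: [0.0, -0.108, 0.994, -0.0]
force: [-0.2, 0.5, -0.6]
opening: 0.997
gripper_force: 0.0
[ 232  178   84  133 7971] [[243, 178], [241, 264], [232, 303], [267, 305], [270, 310], [279, 310], [280, 306], [315, 307], [307, 268], [314, 181]]
[ 232  178   84  133 7971] [[273, 185], [288, 188], [298, 201], [295, 215], [280, 225], [266, 222], [257, 210], [259, 195]]
```

View pics/w3.png

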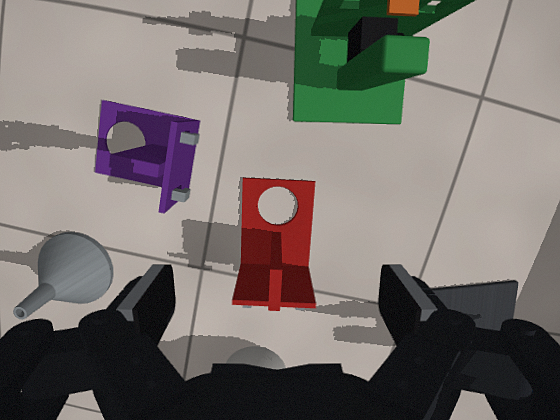

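The bracket is clear of everything else. Its floor front corners are at (243,178) and (314,181), the top of its back at (232,303)–(315,307), and the rib top ends near (275,310).

Run:
```python
from h import *; from scipy.optimize import least_squares
w=pickle.load(open("w3.pkl","rb"))
W=[((-120,-45,5),(242.5,177.5)),((-120,45,5),(314.5,180.5)),((0,-45,100),(231.5,303.7)),((0,45,100),(315.5,307.7)),((-6,-6,118),(269.5,310.7)),((-6,6,118),(279.8,310.7))]
def world(p,P):
    P=np.array(P,float);c,q=np.cos(p[2]),np.sin(p[2])
    return P@np.array([[c,q,0],[-q,c,0],[0,0,1]])+[p[0],p[1],0]
r=lambda p:(proj(w,world(p,[a for a,_ in W]))-[b for _,b in W])
p=least_squares(lambda p:r(p).ravel(),[590,-160,.2]).x; print(p[:2],np.degrees(p[2]),r(p).round(1).tolist(),"grip",world(p,[(-34,0,103)]))
g=world(p,[(-34,0,103)])[0]
import plan; plan.plan(g[0],g[1],170,np.degrees(p[2]),4); plan.plan(g[0],g[1],95,np.degrees(p[2]),4)
```

```text
[ 594.29048025 -160.14014581] 9.900863887013273 [[-0.3, -0.1], [0.6, 0.1], [0.3, 0.7], [0.5, 0.1], [-1.3, -0.6], [0.2, -0.1]] grip [[ 560.7968513  -165.98624023  103.        ]]
world d [  92.2   18.8 -128.4] rot [0.  0.  2.6]
dr [0.0, 0.0, 0.64] t [-23.5, -0.4, 32.1]
dr [0.0, 0.0, 0.64] t [-23.5, -0.1, 32.1]
dr [0.0, 0.0, 0.64] t [-23.5, 0.1, 32.1]
dr [0.0, 0.0, 0.64] t [-23.5, 0.4, 32.1]
world d [  92.2   18.8 -203.4] rot [0.  0.  2.6]
dr [0.0, 0.0, 0.64] t [-23.5, -0.4, 50.9]
dr [0.0, 0.0, 0.64] t [-23.5, -0.1, 50.9]
dr [0.0, 0.0, 0.64] t [-23.5, 0.1, 50.9]
dr [0.0, 0.0, 0.64] t [-23.5, 0.4, 50.9]
```

```bash
python3 -m crank '{"commands":[{"dr":[0,0,0.6],"translation":[-23.5,-0.3,32],"claw":85},{"dr":[0,0,0.7],"translation":[-23.5,0,32],"claw":60},{"dr":[0,0,0.6],"translation":[-23.5,0,32],"claw":60},{"dr":[0,0,0.7],"translation":[-23.5,0.3,32],"claw":60},{"dr":[0,0,0],"translation":[0,0,0],"claw":60}]}' 60
python3 plan.py 560.8 -166 95 9.9 3; python3 -c "
from h import *
c=capture('wrist');cv2.imwrite('pics/w4.png',c['img'])"
```

```text
time: 4.05
eef_pos: [559.5, -164.4, 167.6]
orientation: [-0.002, -0.087, 0.996, 0.001]
force: [0.5, -0.3, 0.1]
opening: 0.705
gripper_force: 0.0
world d [  1.3  -1.6 -72.6] rot [ 0.2 -0.2  0.1]
dr [0.06, -0.08, 0.03] t [-0.4, -0.7, 24.2]
dr [0.06, -0.08, 0.03] t [-0.4, -0.7, 24.2]
dr [0.06, -0.08, 0.03] t [-0.4, -0.6, 24.2]
```

View pics/w4.png

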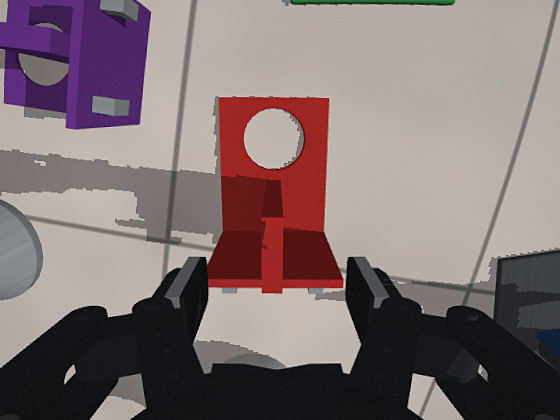

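The rib, at column 272, is centred between the fingers (about 276) and aligned. I'll descend and close.

```bash
python3 -m crank '{"commands":[{"dr":[0,0,0],"translation":[-0.4,-0.7,24],"claw":60},{"dr":[0,0,0],"translation":[-0.4,-0.7,24],"claw":60},{"dr":[0,0,0],"translation":[-0.4,-0.6,24],"claw":60},{"dr":[0,0,0],"translation":[0,0,0],"claw":60},{"dr":[0,0,0],"translation":[0,0,0],"claw":25}]}' 60
python3 -m crank '{"commands":[{"dr":[0,0,0],"translation":[0,0,0],"claw":25},{"dr":[0,0,0],"translation":[0,0,0],"claw":25},{"dr":[0,0,0],"translation":[0,0,0],"claw":5},{"dr":[0,0,0],"translation":[0,0,0],"claw":5},{"dr":[0,0,0],"translation":[0,0,0],"claw":5}]}' 60
python3 -m crank '{"commands":[{"dr":[0,0,0],"translation":[0,0,0],"claw":5},{"dr":[0,0,0],"translation":[0,0,0],"claw":5}]}' 80
```

```text
time: 4.72
eef_pos: [562.6, -168.9, 100.2]
orientation: [0.001, -0.086, 0.996, -0.001]
force: [0.5, 0.2, -0.5]
opening: 0.505
gripper_force: 0.0
time: 5.35
eef_pos: [561.9, -168.3, 98.4]
orientation: [-0.0, -0.086, 0.996, 0.0]
force: [-0.7, 2.0, 2.1]
opening: 0.129
gripper_force: 61.1
time: 5.6
eef_pos: [561.9, -168.4, 98.5]
orientation: [0.0, -0.086, 0.996, 0.0]
force: [-1.7, 2.9, 5.6]
opening: 0.127
gripper_force: 79.0
```

```bash
python3 -m crank '{"commands":[{"dr":[0,0,0],"translation":[0,0,-20],"claw":5},{"dr":[0,0,0],"translation":[0,0,-30],"claw":5},{"dr":[0,0,0],"translation":[0,0,-38],"claw":5},{"dr":[0,0,0],"translation":[0,0,0],"claw":5},{"dr":[0,0,0],"translation":[0,0,0],"claw":5}]}' 80
python3 plan.py 547.5 110.5 185 17.2 8; python3 -c "
from h import *
print(telemetry.get_state()['ft_torque'])"
```

```text
time: 6.22
eef_pos: [561.0, -168.6, 184.5]
orientation: [-0.001, -0.085, 0.996, 0.0]
force: [-0.7, -0.2, -4.3]
opening: 0.124
gripper_force: 78.4
world d [-13.5 279.1   0.5] rot [ 0.1 -0.1 -7.4]
dr [0.01, -0.02, -0.93] t [-4.3, 34.7, -0.0]
dr [0.01, -0.02, -0.93] t [-4.8, 34.6, -0.0]
dr [0.01, -0.02, -0.93] t [-5.4, 34.5, -0.0]
dr [0.01, -0.02, -0.93] t [-5.9, 34.4, -0.0]
dr [0.01, -0.02, -0.93] t [-6.5, 34.3, -0.1]
dr [0.01, -0.02, -0.93] t [-7.1, 34.2, -0.1]
dr [0.01, -0.02, -0.93] t [-7.6, 34.1, -0.1]
dr [0.01, -0.02, -0.93] t [-8.2, 34.0, -0.1]
[-0.00994593  0.08979029  0.02247993]
```

```bash
python3 -m crank '{"commands":[{"dr":[0,0,-0.9],"translation":[-4.3,34.7,0],"claw":5},{"dr":[0,0,-0.9],"translation":[-4.8,34.6,0],"claw":5},{"dr":[0,0,-0.9],"translation":[-5.4,34.5,0],"claw":5},{"dr":[0,0,-1],"translation":[-5.9,34.4,0],"claw":5},{"dr":[0,0,-0.9],"translation":[-6.5,34.3,0],"claw":5}]}' 80 >/dev/null
python3 -m crank '{"commands":[{"dr":[0,0,-0.9],"translation":[-7,34.2,0],"claw":5},{"dr":[0,0,-1],"translation":[-7.6,34,0],"claw":5},{"dr":[0,0,-0.9],"translation":[-8.2,34,0],"claw":5},{"dr":[0,0,0],"translation":[0,0,0],"claw":5},{"dr":[0,0,0],"translation":[0,0,0],"claw":5}]}' 80
python3 - <<'E'
from h import *
d={n:capture(n) for n in ("scene","wrist","top")}; pickle.dump(d,open("c1.pkl","wb"))
rs=lambda i,w:cv2.resize(i,w,interpolation=cv2.INTER_CUBIC)
a=rs(d["scene"]["img"][220:310,245:345],(400,360)); b=rs(d["wrist"]["img"][90:420,160:420],(400,360))
t=rs(d["top"]["img"][150:225,210:310],(400,240))
im=np.vstack([np.hstack([a,b]),np.hstack([t,0*t])]); cv2.imwrite("pics/c1.png",im)
E
```

```text
time: 7.48
eef_pos: [547.5, 110.0, 184.6]
orientation: [-0.001, -0.15, 0.989, -0.0]
force: [-0.5, -0.8, -3.8]
opening: 0.126
gripper_force: 79.2
```

View pics/c1.png

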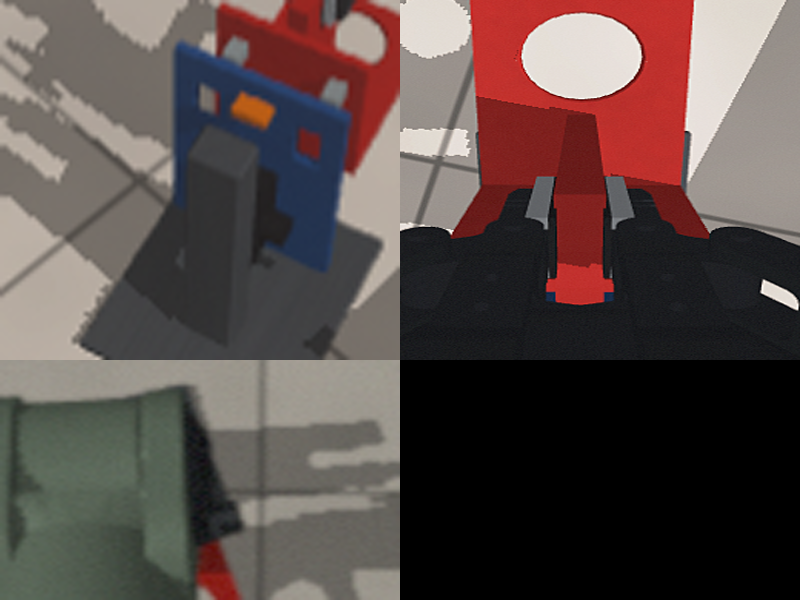

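The scene crop shows both steel tabs upright, near (235,52) and (335,92), facing the slots at (207,98) and (310,144). In the wrist view the bracket sits square in the grip. I'll project the predicted tab and slot points and compare.

Run:
```python
from h import *
d=pickle.load(open("c1.pkl","rb")); s=d["scene"]
def W(p,P):
    P=np.array(P,float);c,q=np.cos(p[3]),np.sin(p[3]); return P@np.array([[c,q,0],[-q,c,0],[0,0,1]])+p[:3]
cr=lambda P:((proj(s,P)-[245,220])*4).round(0).tolist()
st=np.array([617.5,132.2,2,np.radians(17.2)])
y=np.radians(17.25); tcp=np.array([547.5,110,184.6])
br=np.r_[tcp+[33.3*np.cos(y),33.3*np.sin(y),-98.5],y]; print("br",br)
for sg in (-1,1):
    print("tab end face TL TR BR BL",cr(W(br,[(14,30*sg-5,82),(14,30*sg+5,82),(14,30*sg+5,60),(14,30*sg-5,60)])), "top root",cr(W(br,[(0,30*sg-5,82),(0,30*sg+5,82)])))
    print("slot back TL TR BR front BR,BL",cr(W(st,[(6,30*sg-7.5,170),(6,30*sg+7.5,170),(6,30*sg+7.5,140),(0,30*sg+7.5,140),(0,30*sg-7.5,140)])))
print("plate top",cr(W(st,[(0,-50,192),(0,50,192)])),"back top corners br",cr(W(br,[(0,-45,100),(0,45,100)])))
# measured tabs
g=cv2.resize(s["img"][220:310,245:345],(800,720),interpolation=cv2.INTER_CUBIC)
cv2.imwrite("pics/c2.png",g[0:400,300:800])
```

```text
br [5.79302164e+02 1.19874834e+02 8.61000000e+01 3.01069296e-01]
tab end face TL TR BR BL [[220.0, 45.0], [236.0, 52.0], [235.0, 76.0], [219.0, 69.0]] top root [[232.0, 28.0], [248.0, 34.0]]
slot back TL TR BR front BR,BL [[190.0, 81.0], [214.0, 91.0], [213.0, 124.0], [218.0, 116.0], [194.0, 106.0]]
tab end face TL TR BR BL [[319.0, 87.0], [336.0, 94.0], [333.0, 118.0], [316.0, 111.0]] top root [[330.0, 69.0], [347.0, 76.0]]
slot back TL TR BR front BR,BL [[290.0, 124.0], [316.0, 136.0], [312.0, 168.0], [317.0, 159.0], [292.0, 148.0]]
plate top [[175.0, 39.0], [346.0, 112.0]] back top corners br [[217.0, 0.0], [367.0, 63.0]]
```

View pics/c2.png

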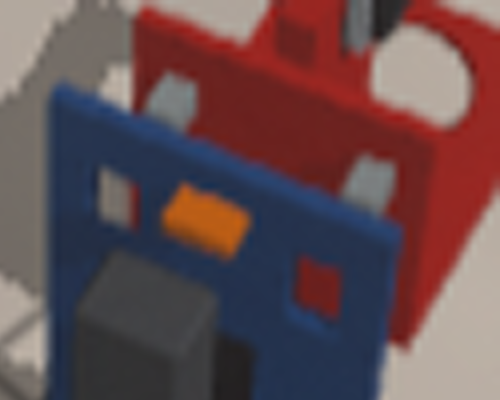

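```bash
python3 -m crank '{"commands":[{"dr":[0,0,0],"translation":[-8,1.5,-1],"claw":5},{"dr":[0,0,0],"translation":[-8,0,0],"claw":5},{"dr":[0,0,0],"translation":[-4,0,0],"claw":5},{"dr":[0,0,0],"translation":[0,0,0],"claw":5}]}' 80
cat > st.py <<'E'
from h import *
s=telemetry.get_state(); y=np.radians(17.2); c,q=np.cos(y),np.sin(y)
M=np.array([[c,q,0],[-q,c,0],[0,0,1]])
b=M@(s["eef_pos"]-[616.8,134.3,0])+[33.3,0,-98.5]
print("t",round(s["time"],2),"bracket in stand",b.round(1),"F stand",(M@s["force"]).round(1),"M",(M@s["ft_torque"]).round(2))
E
python3 st.py
```

```text
time: 8.12
eef_pos: [567.5, 117.8, 187.2]
orientation: [0.0, -0.15, 0.989, -0.0]
force: [0.9, 0.2, -4.9]
opening: 0.125
gripper_force: 79.1
t 8.12 bracket in stand [-18.6  -1.2  88.7] F stand [ 0.9 -0.1 -4.9] M [-0.01  0.05  0.02]
```

```bash
python3 -m crank '{"commands":[{"dr":[0,0,0],"translation":[-1.5,0,1],"claw":5},{"dr":[0,0,0],"translation":[-1.5,0,0],"claw":5},{"dr":[0,0,0],"translation":[-1,0,0],"claw":5},{"dr":[0,0,0],"translation":[0,0,0],"claw":5}]}' 80 >/dev/null; python3 st.py
python3 -m crank '{"commands":[{"dr":[0,0,0],"translation":[-1,0,0],"claw":5},{"dr":[0,0,0],"translation":[-1,0,0],"claw":5},{"dr":[0,0,0],"translation":[0,0,0],"claw":5}]}' 80 >/dev/null; python3 st.py
```

```text
t 8.62 bracket in stand [-15.   -1.2  87.8] F stand [ 0.1 -0.5 -3.9] M [0.02 0.06 0.  ]
t 9.0 bracket in stand [-12.9  -1.2  87.8] F stand [ 0.4  0.4 -4.2] M [0.07 0.05 0.05]
```

```bash
python3 -m crank '{"commands":[{"dr":[0,0,0],"translation":[-1,0,0],"claw":5},{"dr":[0,0,0],"translation":[-1,0,0],"claw":5},{"dr":[0,0,0],"translation":[0,0,0],"claw":5}]}' 80 >/dev/null; python3 st.py
python3 -m crank '{"commands":[{"dr":[0,0,0],"translation":[-1,0,0],"claw":5},{"dr":[0,0,0],"translation":[0,0,0],"claw":5}]}' 80 >/dev/null; python3 st.py
```

```text
t 9.38 bracket in stand [-10.9  -1.2  87.8] F stand [-0.4 -0.4 -4. ] M [ 0.03 -0.03 -0.04]
t 9.62 bracket in stand [-9.9 -1.2 87.8] F stand [-0.3 -0.4 -4.3] M [-0.02  0.05  0.05]
```

```bash
python3 -m crank '{"commands":[{"dr":[0,0,0],"translation":[-1,0,0],"claw":5},{"dr":[0,0,0],"translation":[-1,0,0],"claw":5},{"dr":[0,0,0],"translation":[0,0,0],"claw":5}]}' 80 >/dev/null; python3 st.py
python3 -m crank '{"commands":[{"dr":[0,0,0],"translation":[-1,0,0],"claw":5},{"dr":[0,0,0],"translation":[-1,0,0],"claw":5},{"dr":[0,0,0],"translation":[0,0,0],"claw":5}]}' 80 >/dev/null; python3 st.py
```

```text
t 10.0 bracket in stand [-8.2 -1.1 87.7] F stand [-1.5  0.2 -2.8] M [0.01 0.32 0.01]
t 10.38 bracket in stand [-6.2 -1.2 87.7] F stand [-2.2  0.1 -3.2] M [-0.06  0.48  0.03]
```

```bash
for i in 1; do python3 -m crank '{"commands":[{"dr":[0,0,0],"translation":[-1,0,0],"claw":5},{"dr":[0,0,0],"translation":[-1,0,0],"claw":5},{"dr":[0,0,0],"translation":[0,0,0],"claw":5}]}' 80 >/dev/null; python3 st.py; done
python3 -m crank '{"commands":[{"dr":[0,0,0],"translation":[-1,0,0],"claw":5},{"dr":[0,0,0],"translation":[0,0,0],"claw":5}]}' 80 >/dev/null; python3 st.py
```

```text
t 10.75 bracket in stand [-4.1 -1.2 87.7] F stand [-2.8 -0.3 -2.8] M [-0.01  0.63  0.  ]
t 11.0 bracket in stand [-3.1 -1.2 87.7] F stand [-3.  -0.6 -2.8] M [-0.01  0.69 -0.01]
```

```bash
python3 -m crank '{"commands":[{"dr":[0,0,0],"translation":[-1,0,0],"claw":5},{"dr":[0,0,0],"translation":[0,0,0],"claw":5}]}' 80 >/dev/null; python3 st.py
python3 -m crank '{"commands":[{"dr":[0,0,0],"translation":[-1,0,0],"claw":5},{"dr":[0,0,0],"translation":[0,0,0],"claw":5}]}' 80 >/dev/null; python3 st.py
```

```text
t 11.25 bracket in stand [-2.7 -1.1 87.7] F stand [-5.5 -0.3 -2.1] M [-0.05  1.04 -0.07]
t 11.5 bracket in stand [-2.6 -1.1 87.7] F stand [-7.5  0.1 -0.6] M [-0.11  1.61 -0.03]
```

```bash
python3 -m crank '{"commands":[{"dr":[0,0,0],"translation":[0.3,0,1.5],"claw":5},{"dr":[0,0,0],"translation":[0,0,1.5],"claw":5},{"dr":[0,0,0],"translation":[0,0,1.5],"claw":5},{"dr":[0,0,0],"translation":[0,0,0],"claw":5}]}' 80 >/dev/null; python3 st.py
python3 -m crank '{"commands":[{"dr":[0,0,0],"translation":[0,0,1],"claw":5},{"dr":[0,0,0],"translation":[0,0,1],"claw":5},{"dr":[0,0,0],"translation":[0,0,0],"claw":5}]}' 80 >/dev/null; python3 st.py
```

```text
t 12.0 bracket in stand [-2.7 -1.1 83.8] F stand [-7.6 -0.   2.6] M [ 0.03  1.58 -0.05]
t 12.38 bracket in stand [-2.7 -1.1 82.5] F stand [-10.8   0.6   6.1] M [ 0.08  1.94 -0.06]
```

```bash
python3 -m crank '{"commands":[{"dr":[0,0,0],"translation":[0.5,0,1],"claw":5},{"dr":[0,0,0],"translation":[0,0,1],"claw":5},{"dr":[0,0,0],"translation":[0,0,0],"claw":5}]}' 80 >/dev/null; python3 st.py
python3 -m crank '{"commands":[{"dr":[0,0,0],"translation":[0,0,1],"claw":5},{"dr":[0,0,0],"translation":[0,0,1],"claw":5},{"dr":[0,0,0],"translation":[0,0,0],"claw":5}]}' 80 >/dev/null; python3 st.py
```

```text
t 12.75 bracket in stand [-2.7 -1.1 80.7] F stand [-9.   0.7  7. ] M [ 0.09  1.81 -0.08]
t 13.12 bracket in stand [-2.7 -1.1 78.8] F stand [-10.1   1.1   7.6] M [ 0.1   1.89 -0.  ]
```

```bash
python3 -m crank '{"commands":[{"dr":[0,0,0],"translation":[0.2,0,1],"claw":5},{"dr":[0,0,0],"translation":[0,0,1],"claw":5},{"dr":[0,0,0],"translation":[0,0,0],"claw":5}]}' 80 >/dev/null; python3 st.py
python3 -m crank '{"commands":[{"dr":[0,0,0],"translation":[0,0,1],"claw":5},{"dr":[0,0,0],"translation":[0,0,0],"claw":5}]}' 80 >/dev/null; python3 st.py
```

```text
t 13.5 bracket in stand [-2.6 -1.1 77. ] F stand [-9.4  0.8  8.5] M [ 0.1   1.85 -0.07]
t 13.75 bracket in stand [-2.6 -1.1 76.1] F stand [-9.   0.9  8.7] M [0.11 1.98 0.01]
```

```bash
python3 -m crank '{"commands":[{"dr":[0,0,0],"translation":[0,0,1],"claw":5},{"dr":[0,0,0],"translation":[0,0,0],"claw":5}]}' 80 >/dev/null; python3 st.py
python3 -m crank '{"commands":[{"dr":[0,0,0],"translation":[0,0,1],"claw":5},{"dr":[0,0,0],"translation":[0,0,0],"claw":5}]}' 80 >/dev/null; python3 st.py
```

```text
t 14.0 bracket in stand [-2.6 -1.1 75.8] F stand [-10.9   1.   13.8] M [ 0.18  2.17 -0.03]
t 14.25 bracket in stand [-2.6 -1.  75.7] F stand [-13.6   1.7  20.3] M [ 0.23  2.68 -0.01]
```

The force rose sharply at 75.7, so this is the hard bottom. I'll ease off and check the catch.

```bash
python3 -m crank '{"commands":[{"dr":[0,0,0],"translation":[0.5,0,-1],"claw":5},{"dr":[0,0,0],"translation":[0.5,0,-1],"claw":5},{"dr":[0,0,0],"translation":[0,0,0],"claw":5}]}' 80 >/dev/null; python3 st.py
python3 - <<'E'
from h import *
c=capture("scene"); pickle.dump(c,open("c3.pkl","wb"))
P=pickle.load(open("c0.pkl","rb"))["scene"]["img"]; Q=pickle.load(open("c1.pkl","rb"))["scene"]["img"]
for i in (P,Q,c["img"]):
    m=mask(i,"orange");m[:200]=0;print([(b[1].tolist(),b[2].round(2)) for b in blobs(m,5)])
g=np.hstack([cv2.resize(i[225:285,280:345],(400,369),interpolation=cv2.INTER_CUBIC) for i in (Q,c["img"])])
cv2.imwrite("pics/c3.png",g)
E
```

```text
t 14.62 bracket in stand [-2.7 -1.1 76.3] F stand [-6.4  1.3  7.5] M [ 0.16  1.4  -0.05]
[([303, 244, 10, 7, 44], array([307.8 , 247.05]))]
[([303, 244, 10, 7, 45], array([307.71, 247.07]))]
[([303, 244, 10, 8, 48], array([307.6 , 247.31]))]
```

View pics/c3.png

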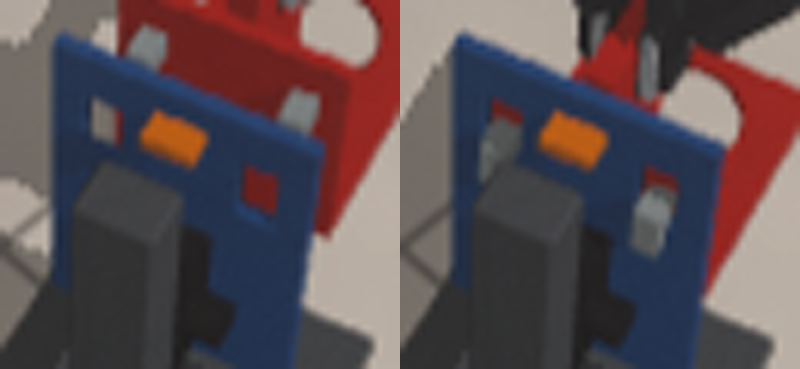

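The catch looks the same as when free (out), and both lips hang behind the plate. I'll relax the residual load, check the lock and release.

```bash
python3 -m crank '{"commands":[{"dr":[0,0,0],"translation":[0.5,0,-1],"claw":5},{"dr":[0,0,0],"translation":[0,0,-1],"claw":5},{"dr":[0,0,0],"translation":[0,0,0],"claw":5}]}' 80 >/dev/null; python3 st.py
python3 -m crank '{"commands":[{"dr":[0,0,0],"translation":[0,0,-1],"claw":5},{"dr":[0,0,0],"translation":[0,0,0],"claw":5}]}' 80 >/dev/null; python3 st.py
```

```text
t 15.05 bracket in stand [-2.7 -1.1 78.1] F stand [-5.8  1.8  7.6] M [ 0.14  1.09 -0.06]
t 15.3 bracket in stand [-2.8 -1.1 78.3] F stand [-3.5  1.5  6.6] M [0.23 0.77 0.01]
```

```bash
python3 -m crank '{"commands":[{"dr":[0,0,0],"translation":[0,0,-1],"claw":5},{"dr":[0,0,0],"translation":[0,0,0],"claw":5}]}' 80 >/dev/null; python3 st.py
python3 -m crank '{"commands":[{"dr":[0,0,0],"translation":[0,0,-0.5],"claw":5},{"dr":[0,0,0],"translation":[0,0,0],"claw":5}]}' 80 >/dev/null; python3 st.py
```

```text
t 15.55 bracket in stand [-2.9 -1.2 78.3] F stand [-1.4  1.4  0.8] M [0.08 0.12 0.03]
t 15.8 bracket in stand [-3.1 -1.2 78.3] F stand [ 2.8  1.4 -3.8] M [-0.05 -0.48  0.06]
```

The bracket stays at 78.3 while I pull up, so it is locked. Releasing slowly and retreating.

```bash
python3 -m crank '{"commands":[{"dr":[0,0,0],"translation":[-0.3,0,0],"claw":18},{"dr":[0,0,0],"translation":[0,0,0],"claw":25},{"dr":[0,0,0],"translation":[0,0,0],"claw":40},{"dr":[0,0,0],"translation":[0,0,0],"claw":40},{"dr":[0,0,0],"translation":[0,0,0],"claw":40}]}' 30
python3 -m crank '{"commands":[{"dr":[0,0,0],"translation":[0,0,-10],"claw":40},{"dr":[0,0,0],"translation":[0,0,-30],"claw":40},{"dr":[0,0,0],"translation":[10,0,-40],"claw":40},{"dr":[0,0,0],"translation":[30,0,-40],"claw":40},{"dr":[0,0,0],"translation":[0,0,0],"claw":40}]}'
python3 -m crank '{"commands":[{"dr":[0,0,0],"translation":[40,0,0],"claw":40},{"dr":[0,0,0],"translation":[40,0,0],"claw":40},{"dr":[0,0,0],"translation":[0,0,0],"claw":40},{"dr":[0,0,0],"translation":[0,0,0],"claw":40}]}'
python3 - <<'E'
from h import *
c=capture("scene");w=capture("wrist")
m=mask(c["img"],"orange");m[:200]=0;print([(b[1].tolist(),b[2].round(2)) for b in blobs(m,5)])
g=np.hstack([cv2.resize(c["img"][225:285,280:345],(400,369),interpolation=cv2.INTER_CUBIC),cv2.resize(w["img"],(400,300))[:300].copy() if 0 else cv2.resize(w["img"][150:400,140:410],(400,369))])
cv2.imwrite("pics/end.png",g)
E
```

```text
time: 16.42
eef_pos: [582.3, 122.4, 177.4]
orientation: [0.0, -0.15, 0.989, -0.0]
force: [-0.2, -0.3, 0.3]
opening: 0.465
gripper_force: 0.0
time: 17.05
eef_pos: [544.7, 110.4, 301.8]
orientation: [0.003, -0.149, 0.989, -0.0]
force: [-0.1, 0.0, -0.6]
opening: 0.469
gripper_force: 0.0
time: 17.55
eef_pos: [468.5, 87.0, 297.3]
orientation: [0.001, -0.15, 0.989, -0.0]
force: [-0.5, -0.0, 0.4]
opening: 0.469
gripper_force: 0.0
[([303, 244, 10, 7, 42], array([307.88, 247.12]))]
```

```bash
ls pics | wc -l
```

```text
11
```

I've viewed ten pictures, so the last check is by numbers only.

Run:
```python
from h import *
w=capture("wrist"); m=mask(w["img"],"red"); B=max(blobs(m,100),key=lambda b:b[1][4])
q,_=cv2.findContours(B[3].astype(np.uint8),cv2.RETR_EXTERNAL,cv2.CHAIN_APPROX_NONE); print(cv2.approxPolyDP(q[0],3,True).reshape(-1,2).tolist())
y=np.radians(17.2);c,s=np.cos(y),np.sin(y)
P=np.array([(-120,-45,5),(-120,45,5),(0,-45,100),(0,45,100),(-52,0,118)],float)+[0,0,75]
print(proj(w,P@np.array([[c,s,0],[-s,c,0],[0,0,1]])+[616.8,134.3,0]).round(0).tolist())
print([(b[1].tolist()) for b in blobs(mask(w["img"],"orange"),8)])
```

```text
[[235, 216], [238, 315], [228, 363], [275, 369], [326, 363], [316, 316], [320, 217]]
[[234.0, 218.0], [320.0, 218.0], [227.0, 378.0], [328.0, 378.0], [277.0, 342.0]]
[]
```

```bash
python3 -c "
from station import order
print(order.sign_off())"
```

```text
the job is handed in; nothing more can be done
None
```

The red bracket is mounted on the blue stand with the catch locked over its top edge; the gripper let go at about 16 s and the job is handed in (no verdict was returned).

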